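# Turn the lidded dish over into the keeper rack

## Task

The closed culture dish leans lid-up on the plain slant stand. Pinch lid and base together, turn the whole dish over without letting the lid come off, and stand it lid-down, fully seated, on the bed of the rack that has the sliding keeper; then slide the keeper fully home over the dish. Leave the other things on the bench where they are.

Things in the scene. Friction and masses are not known exactly. Their poses are not given: they have to be found in the camera images.
- dish_base: Base of the dish: round white plastic cup 83 mm across, 21.5 mm high, about 50 g. Origin at the centre of its outer bottom face; z along the dish's axis from bottom to lid. It leans on the slant stand with z up and away from the robot, 50 degrees from vertical. With the lid on the dish is 24 mm thick; both outer faces are flat.
- dish_lid: Lid of the dish: loose white plastic cap 92 mm across, 16 mm high, skirt over the base with 2 mm play all round, about 40 g. Origin at the centre of the skirt's open rim (8 mm along z from the base's origin when closed); z points out through its flat outer face. Falls off if the dish is turned without being pinched across both faces.
- base_centre (a point): Centre of the closed dish (12 mm above the base's bottom face), fixed to the base; axes as the base's.
- lid_centre (a point): The same centre, fixed to the lid (12 mm below its outer face); axes as the lid's. Within 2 mm of base_centre when the dish is closed.
- slant_stand: Fixed stand on which the dish leans at the start. Aluminium base plate 104 x 92 x 6 mm, origin at the centre of its underside, z up, x level, pointing away from the robot to the bed's low end. Bed: two parallel steel rods 8 mm thick at y = +-28 mm (48 mm gap between), their low ends bent up as stops 25 mm long that carry the dish's rim.
- keeper_rack: Fixed rack into which the dish goes: same plate, frame, rods, slope and stops as the slant stand, plus a low guide bar along y beyond the stops (x = 52 to 86 mm, y = -2 to +113 mm) that carries the keeper. Seated lid-down, the dish has the lid's flat face on the rods and its rim on both stops.
- slant_stand_seat (a point): Centre of the closed dish when it stands on the slant stand; axes as the stand's; at x = 5.7, z = 57.7 mm there. In these axes the bed climbs along (-0.643, 0, 0.766) (50 degrees) and its outward normal is (0.766, 0, 0.643). The rods end 16 mm up-slope of this point, so the dish's upper 30 mm stands free, with room for fingers on both faces.
- keeper_rack_seat (a point): Centre of the closed dish when it is fully seated in the keeper rack, lid up or lid down: 12 mm off the bed plane; axes as the rack's, same bed slope, normal and offsets as at slant_stand_seat. The keeper's tongue passes 3 mm over the dish's outer face.
- keeper (a joint): Slide of the keeper along the rack's y axis. 0 = fully open (at +y, clear of the dish), 0.050 m = fully home (end stop, its tongue over the lower part of the dish); grows towards the rack's -y. Friction about 1.5 N, no spring; stays where it is left. Starts at 0 to 0.010.
- keeper_post_top (a point): Top of the keeper's upright grip post: dark steel rod 14 mm in diameter, standing 52 mm above its 30 mm wide carriage, top 85 mm above the bench. Axes as the rack's. Push or pinch the post in its upper 45 mm.
- vial_a: Bystander: glass vial 27 mm across, 61 mm tall, origin at its foot. Stays where it is.
- vial_b: Bystander: another such vial. Stays where it is.
- small_bottle: Bystander: small white reagent bottle, 45 mm across, 90 mm tall, origin at its foot. Stays where it is.
- pen: Bystander: black pen, 145 mm long along y, origin at mid-length underneath. Stays where it is.
- forceps: Bystander: steel forceps, 125 mm long along y, 8 mm high, origin at mid-length underneath. Stays where it is.
- timer: Bystander: bench timer 72 x 64 x 18 mm, origin at the centre of its underside. Stays where it is.
There are look-alikes about, which are no part of the job. What is shaped like the dish_base but green is not meant.

How it is judged:
By the outcome, as a careful person would: the job done as asked, in the order asked, and still so for the second after the job is handed in, with the robot touching nothing.
It also fails if it takes over 59 s, if anything falls off the work surface, if the arm or the gripper's body presses on something with over 40 N, if the wrist force passes 120 N, or if a joint passes its speed limit or range.

## Robot

A 6-joint arm with a two-finger parallel gripper is mounted at the origin on a cart in front of the work surface, level with it; the furniture and walls round the work are solid. World frame = base frame: x ahead of the robot, y to its left, z up, the work surface at z = 0. Lengths are in m, angles in rad, forces in N, time in s.
With the tool pointing down it reaches from about 0.35 to 0.875 m from the base axis. Payload 15.5 kg.
Tool frame: the origin (TCP) lies on the centre line of the jaws, within the pads' length; the fingertips stand 17 mm ahead of it and the grasp point (between the pads) lies 2 mm behind it; z points along the fingers, y is the line along which they close (so a half turn about z gives the same grasp; the last joint's range is limited). The gripper opens to 85 mm and grips with 20 to 120 N. Pads are 22 mm wide; open, the fingers measure 114 mm over their backs; the gripper's body (76 mm by 85 mm) begins 54 mm behind the grasp point. The pads swing forward as they close: fully open they stand 13 mm farther back than shut.
Start: joints at [-1.385, 0.494, 1.345, -0, 1.302, -0.096], TCP at [0.173, -0.601, 0.248] pointing down, gripper open.
Joint ranges: [-2.91, 2.91], [-0.82, 2.16], [0.22, 2.67], [-1.22, 4.37], [0.12, 2.79], [-3.08, 3.08]. Speed limits (rad/s): [1.89, 1.89, 2.57, 3.01, 3.01, 3.01].

## Interface

Orientations are given as [roll, pitch, yaw] about the fixed x, y, z axes, in that order (R = Rz(yaw) Ry(pitch) Rx(roll)).
In Python, from rig import robot gives the robot as it stands.
- The arm moves only by the tool play_rows, never from a script. Its argument "increments" is a list of rows, each an object of numbers: "ax", "ay", "az": the turn, a rotation vector about the tool's x, y, z in degrees; "tx", "ty", "tz": the shift along the tool's x, y, z in cm; "hand": the opening in per cent of the stroke, from 0 (shut) to 100 (fully open). In form: [{"ax": .., "ay": .., "az": .., "tx": .., "ty": .., "tz": .., "hand": ..}, ...]. A call has 1 to 5 rows; each row shifts and turns the commanded pose from where the row before left it, along the tool's axes as they then stand; what a row does not reach is not made up. A row lasts 1/8 s, in which the tool goes at most 62.5 mm and 10.7 degrees, less where a joint would pass 70% of its speed; a pose out of reach is approached as far as the arm can. A call is refused whole if a number of a shift passes 6.25 or a number of a turn 10.7, either way. A call with a gripper value outside its range is refused whole. The fingers move at their own pace and stop on an object; the grip force is fixed at half the most. Time passes only in rows, so rows that do not move let the fingers close. It gives the time, the measured TCP pose, the force, the opening and the grip force at its end, in the units of the state.
- robot.read_state(): the state, without advancing time (a new reading comes with each control period).
- robot.read_camera(name): name is "scene" or "side" or "wrist"; returns the picture (420x560x3 uint8, blue, green, red); there is no depth.
- robot.get_calibration(name): a dict with "K" (3x3 intrinsics, pixels), "xyz" and "attitude" of the camera in the world. Camera axes: x right, y up, looking along -z (the intrinsics and any distortion apply to the point x, -y, -z); pixel columns grow to the right and rows downward; lengths in m; the calibration is good to about 2 mm. A picture is of the moment at which its call begins: read the wrist's pose just before it. get_calibration takes no time and is no camera call; for the wrist camera it gives the pose at the moment of the call.
- robot.hand_in(): hands the job in; it is judged then, once.
The state is a dict: "time": time; "joint_pos": joint angles; "joint_velocities": joint speeds; "effort": joint torques, N m; "ee_pos": TCP position; "tool_rot": TCP orientation; "ft_force": force on the tool from outside, world axes, zero at the start; "torque": the same for the moment, N m; "gripper_width": opening from 0.0 (shut) to 1.0 (fully open); "grasp_force": force on a finger pad.
Only numpy, scipy, OpenCV 4.12 (cv2) and the standard library are available. Lean on these libraries where they do the work, as an engineer would, in place of code of your own. Each camera call takes 0.05 s, during which the arm holds its last target. There are 200 camera calls.

## Working session

There is one attempt and no reset: what is moved stays moved. The work goes in short steps, Python scripts to look and compute and a tool call to move; the robot and the scene stay as the last step left them, time stands still between calls to the robot, and variables do not carry over. Pictures are saved under pics/ and viewed, at most 10 in all, crops included, and the job is handed in when it is done.

Besides the shell and the picture viewer there is one more tool, called after "Emit:" as name(argument=value, ...) on one line, values as JSON. play_rows: Moves the arm, as the interface text tells. Its arguments: {"type":"object","properties":{"increments":{"type":"array","items":{"type":"object","properties":{"ax":{"type":"number"},"ay":{"type":"number"},"az":{"type":"number"},"tx":{"type":"number"},"ty":{"type":"number"},"tz":{"type":"number"},"hand":{"type":"number"}}}}},"required":["increments"]}

```bash
mkdir -p pics; ls; python3 - <<'E'
from rig import robot
import cv2,numpy as np
for n in("scene","side"):
    im=robot.read_camera(n);cv2.imwrite(f"pics/{n}0.png",im)
    c=robot.get_calibration(n);print(n,c)
print(robot.get_calibration("wrist"));print(robot.read_state())
E
```

```text
pics
scene {'K': array([[383.42841075,   0.        , 275.3009069 ],
       [  0.        , 383.42841075, 210.97287932],
       [  0.        ,   0.        ,   1.        ]]), 'xyz': array([-0.2245677 , -0.73156787,  0.55941389]), 'attitude': array([ 1.12101003,  0.01413504, -0.83579183])}
side {'K': array([[436.79738123,   0.        , 277.74943888],
       [  0.        , 436.79738123, 207.32755139],
       [  0.        ,   0.        ,   1.        ]]), 'xyz': array([0.07423661, 0.87934284, 0.5738345 ]), 'attitude': array([ 1.13796297, -0.02005643, -2.69168625])}
{'K': array([[334.29423861,   0.        , 278.39638082],
       [  0.        , 334.29423861, 207.13243666],
       [  0.        ,   0.        ,   1.        ]]), 'xyz': array([ 0.23928936, -0.58204441,  0.37363981]), 'attitude': array([-0.27379139,  0.00147632, -1.28950011])}
{'time': 0.1, 'joint_pos': array([-1.38551795e+00,  4.94110144e-01,  1.34604869e+00, -5.03178771e-07,
        1.30248462e+00, -9.55063963e-02]), 'joint_velocities': array([-0.00073849, -0.00189873, -0.00192537, -0.00107851,  0.00036202,
       -0.00020233]), 'effort': array([ 2.53214435e-03, -8.83591747e+01, -3.84561253e+01,  8.71846169e-06,
        5.30570760e-03,  4.28011163e-05]), 'ee_pos': array([ 0.17313905, -0.60023798,  0.24777358]), 'tool_rot': array([-3.14054660e+00, -9.97224809e-05,  2.80784854e-01]), 'ft_force': array([ 0.21915368, -0.36854475,  0.64383625]), 'torque': array([-0.02229974,  0.07963647, -0.0400296 ]), 'grasp_force': 0.0, 'gripper_width': 1.0007686603092252}
```

View pics/scene0.png

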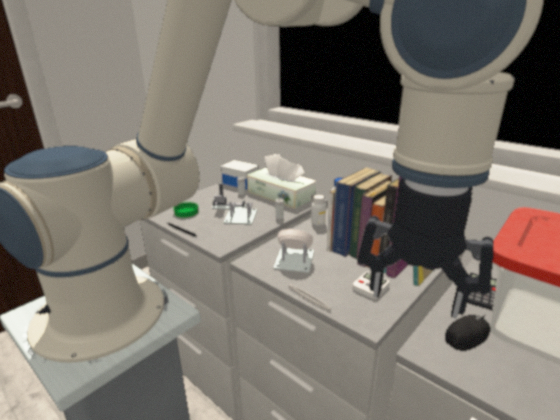

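View pics/side0.png

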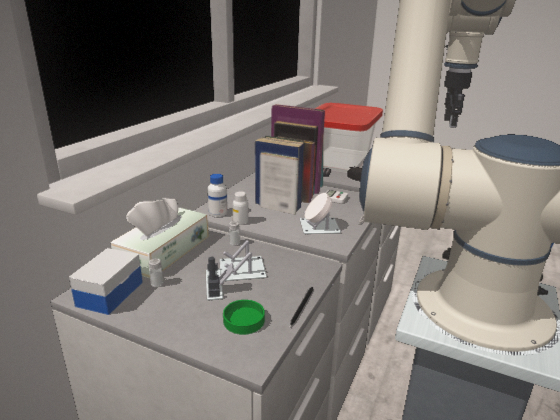

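Scene view: the white dish on the plain stand is at (295,240), the rack with the dark post at (235,212), the green dish at (186,210). Side view: dish (319,208), rack (240,265) with its post at (212,270), green dish (244,317). 

What could be taken for the dish: the white dish at scene (295,240), or the green cup at scene (186,210), which is excluded. What could be taken for the rack: the stand under the dish, or the one with the keeper post at (235,212). I'll check these choices in a close crop.

```bash
cat > h.py <<'E'
import numpy as np,cv2
from scipy.spatial.transform import Rotation as R
from rig import robot
def ray(n,uv,c=None):
    c=c or robot.get_calibration(n);K=c["K"]
    d=np.array([(uv[0]-K[0,2])/K[0,0],-(uv[1]-K[1,2])/K[1,1],-1.])
    d=R.from_euler("xyz",c["attitude"]).apply(d);return c["xyz"],d/np.linalg.norm(d)
def onz(n,uv,z,c=None):
    o,d=ray(n,uv,c);return o+d*(z-o[2])/d[2]
def tri(a,b):
    (o1,d1),(o2,d2)=a,b
    t=np.linalg.lstsq(np.c_[d1,-d2],o2-o1,rcond=None)[0]
    p,q=o1+t[0]*d1,o2+t[1]*d2;return (p+q)/2,np.linalg.norm(p-q)
def proj(n,p,c=None):
    c=c or robot.get_calibration(n)
    q=R.from_euler("xyz",c["attitude"]).inv().apply(np.array(p)-c["xyz"])
    return c["K"][0,2]-c["K"][0,0]*q[0]/q[2], c["K"][1,2]+c["K"][1,1]*q[1]/q[2]
E
python3 - <<'E'
import cv2,numpy as np
s=cv2.imread("pics/scene0.png");d=cv2.imread("pics/side0.png")
def c(i,x,y,w=80,h=60):return cv2.resize(i[y:y+h,x:x+w],(400,300),interpolation=cv2.INTER_CUBIC)
cv2.imwrite("pics/crops.png",np.vstack([np.hstack([c(s,255,218),c(s,195,172)]),np.hstack([c(d,280,180),c(d,195,235)])]))
E
```

```text
(no output)
```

View pics/crops.png

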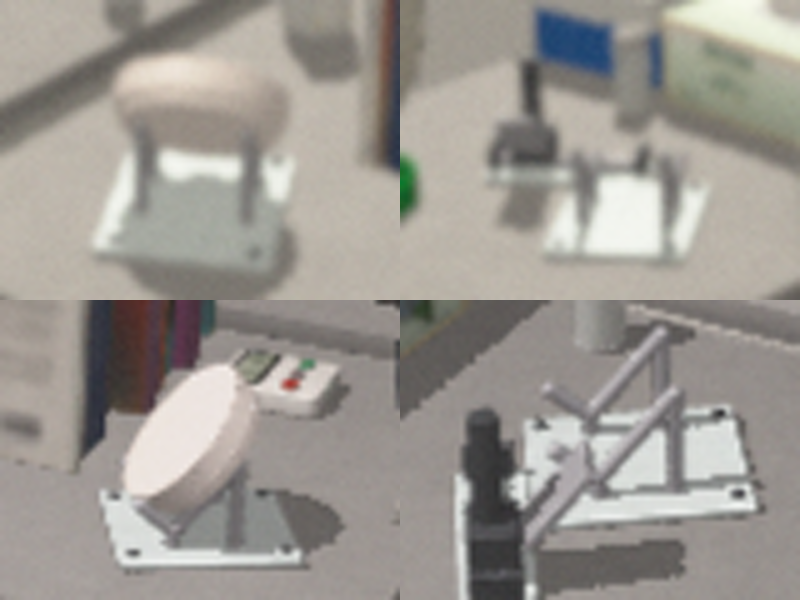

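```bash
python3 - <<'E'
from h import *
for nm,n,pts in [("stand","side",[(300.6,218),(305,233.4),(340.6,232.6),(334,217.4)]),("stand","scene",[(274,269),(312,271.6),(314,250),(279.4,250)]),
 ("rack","side",[(220,259),(261.4,256),(266.4,277),(220.4,280)]),("rack","scene",[(224,224),(253,224),(257,208.6),(228,208)])]:
    P=np.array([onz(n,p,.006) for p in pts]);print(nm,n,P[:,:2].round(3).tolist(),"mean",P.mean(0).round(3),"edges",np.linalg.norm(np.roll(P,-1,0)-P,axis=1).round(3))
print("post",tri(ray("scene",(221,184.4)),ray("side",(211.4,257.4))))
# dish lid-face ellipse centre
im=cv2.imread("pics/side0.png");hsv=cv2.cvtColor(im,cv2.COLOR_BGR2HSV)
print("dish tri",tri(ray("scene",(255+200/5,218+105/5)),ray("side",(280+190/5,180+140/5))))
E
```

```text
stand side [[0.506, -0.197], [0.458, -0.114], [0.372, -0.165], [0.42, -0.247]] mean [ 0.439 -0.181  0.006] edges [0.096 0.1   0.096 0.1  ]
stand scene [[0.368, -0.181], [0.422, -0.26], [0.507, -0.202], [0.445, -0.131]] mean [ 0.436 -0.193  0.006] edges [0.096 0.103 0.095 0.092]
rack side [[0.592, 0.107], [0.509, 0.047], [0.455, 0.124], [0.542, 0.183]] mean [0.525 0.116 0.006] edges [0.103 0.094 0.105 0.091]
rack scene [[0.448, 0.102], [0.507, 0.033], [0.594, 0.102], [0.534, 0.181]] mean [0.521 0.105 0.006] edges [0.091 0.112 0.099 0.117]
post (array([0.54070272, 0.21506181, 0.08206692]), np.float64(0.0024790838261421464))
dish tri (array([ 0.44929349, -0.18175965,  0.05774058]), np.float64(0.0010246517864809822))
```

```bash
cat >> h.py <<'E'
def frame(yaw,flip):  # tool R for grasp along slope; flip=-1: tool y=-n ; +1: y=+n
    n=np.array([.766,0,.643]);u=np.array([-.643,0,.766])
    y=flip*n;z=-u;M=np.c_[np.cross(y,z),y,z]
    return R.from_euler("z",yaw,degrees=True)*R.from_matrix(M)
def plan(p1,R1,n=None,p0=None,R0=None,show=True):
    s=robot.read_state()
    p0=s["ee_pos"] if p0 is None else p0; R0=R.from_euler("xyz",s["tool_rot"]) if R0 is None else R0
    rv=(R0.inv()*R1).as_rotvec(degrees=True);d=np.array(p1)-p0
    k=n or int(np.ceil(max(np.abs(rv).max()/10,np.linalg.norm(d)/.055)))
    print("rot",rv.round(1),"dist",d.round(4),"rows",k)
    Rc=R0
    for i in range(k):
        t=Rc.inv().apply(d/k)*100
        print(i,"a",(rv/k).round(1),"t",t.round(2)); Rc=Rc*R.from_rotvec(rv/k,degrees=True)
def log():
    s=robot.read_state()
    with open("log.txt","a") as f:f.write(" ".join(map(str,[*s["joint_pos"],*s["ee_pos"],*s["tool_rot"]]))+"\n")
    print("t",s["time"],"q",s["joint_pos"].round(3),"p",s["ee_pos"].round(4),"rot",s["tool_rot"].round(4),"F",s["ft_force"].round(1),"w",s["gripper_width"].round(3),s["grasp_force"])
    return s
E
python3 - <<'E'
from h import *
log()
yw=31;u=R.from_euler("z",yw,degrees=True).apply([-.643,0,.766]);S=np.array([.444,-.182,.058])
plan(S+.17*u,frame(yw,-1)); plan(S+.17*u,frame(yw,1))
for n,uv in[("scene",(370,285)),("side",(335,195)),("scene",(310,297)),("side",(302,305))]:print(onz(n,uv,.015).round(3))
E
```

```text
Traceback (most recent call last):
  File "h.py", line 35, in log
    print("t",s["time"],"q",s["joint_pos"].round(3),"p",s["ee_pos"].round(4),"rot",s["tool_rot"].round(4),"F",s["ft_force"].round(1),"w",s["gripper_width"].round(3),s["grasp_force"])
                                                                                                                                         ^^^^^^^^^^^^^^^^^^^^^^^^
AttributeError: 'float' object has no attribute 'round'
```

```bash
sed -i 's/s\["gripper_width"\].round(3)/round(s["gripper_width"],3)/' h.py
python3 - <<'E'
from h import *
log()
yw=31;u=R.from_euler("z",yw,degrees=True).apply([-.643,0,.766]);S=np.array([.444,-.182,.058])
plan(S+.17*u,frame(yw,-1)); plan(S+.17*u,frame(yw,1))
for n,uv in[("scene",(370,285)),("side",(335,195)),("scene",(310,297)),("side",(302,305))]:print(onz(n,uv,.015).round(3))
E
```

```text
t 0.1 q [-1.386  0.494  1.346 -0.     1.302 -0.096] p [ 0.1731 -0.6002  0.2478] rot [-3.1405e+00 -1.0000e-04  2.8080e-01] F [ 0.2 -0.4  0.6] w 1.001 0.0
rot [34.  26.2 71.8] dist [ 0.1772  0.3619 -0.0596] rows 8
0 a [4.2 3.3 9. ] t [ 3.38 -3.73  0.75]
1 a [4.2 3.3 9. ] t [ 2.71 -4.14  1.22]
2 a [4.2 3.3 9. ] t [ 1.95 -4.4   1.67]
3 a [4.2 3.3 9. ] t [ 1.15 -4.5   2.09]
4 a [4.2 3.3 9. ] t [ 0.31 -4.45  2.46]
5 a [4.2 3.3 9. ] t [-0.52 -4.24  2.78]
6 a [4.2 3.3 9. ] t [-1.32 -3.88  3.03]
7 a [4.2 3.3 9. ] t [-2.07 -3.38  3.2 ]
rot [ -28.    36.4 -100.1] dist [ 0.1772  0.3619 -0.0596] rows 11
0 a [-2.5  3.3 -9.1] t [ 2.46 -2.71  0.54]
1 a [-2.5  3.3 -9.1] t [ 2.83 -2.32  0.59]
2 a [-2.5  3.3 -9.1] t [ 3.12 -1.87  0.66]
3 a [-2.5  3.3 -9.1] t [ 3.34 -1.39  0.78]
4 a [-2.5  3.3 -9.1] t [ 3.47 -0.89  0.92]
5 a [-2.5  3.3 -9.1] t [ 3.52 -0.37  1.1 ]
6 a [-2.5  3.3 -9.1] t [3.47 0.13 1.3 ]
7 a [-2.5  3.3 -9.1] t [3.33 0.61 1.51]
8 a [-2.5  3.3 -9.1] t [3.1  1.05 1.73]
9 a [-2.5  3.3 -9.1] t [2.8  1.43 1.96]
10 a [-2.5  3.3 -9.1] t [2.42 1.76 2.18]
[ 0.456 -0.402  0.015]
[ 0.467 -0.39   0.015]
[ 0.33  -0.324  0.015]
[0.338 0.193 0.015]
```

Emit:
play_rows(increments=[{"ax": 4.2,"ay": 3.3,"az": 9,"tx": 3.4,"ty": -3.7,"tz": 0.5,"hand": 100},{"ax": 4.2,"ay": 3.3,"az": 9,"tx": 2.7,"ty": -4.1,"tz": 0.9},{"ax": 4.2,"ay": 3.3,"az": 9,"tx": 1.9,"ty": -4.4,"tz": 1.4},{"ax": 4.2,"ay": 3.3,"az": 9,"tx": 1.1,"ty": -4.5,"tz": 1.8},{}])

```text
$.increments[1]: bad value
```

```bash
python3 - <<'E'
from h import *
log()
yw=31;u=R.from_euler("z",yw,degrees=True).apply([-.643,0,.766]);S=np.array([.444,-.182,.058])
plan(S+.17*u,frame(yw,-1))
E
```

```text
t 0.1 q [-1.386  0.494  1.346 -0.     1.302 -0.096] p [ 0.1731 -0.6002  0.2478] rot [-3.1405e+00 -1.0000e-04  2.8080e-01] F [ 0.2 -0.4  0.6] w 1.001 0.0
rot [34.  26.2 71.8] dist [ 0.1772  0.3619 -0.0596] rows 8
0 a [4.2 3.3 9. ] t [ 3.38 -3.73  0.75]
1 a [4.2 3.3 9. ] t [ 2.71 -4.14  1.22]
2 a [4.2 3.3 9. ] t [ 1.95 -4.4   1.67]
3 a [4.2 3.3 9. ] t [ 1.15 -4.5   2.09]
4 a [4.2 3.3 9. ] t [ 0.31 -4.45  2.46]
5 a [4.2 3.3 9. ] t [-0.52 -4.24  2.78]
6 a [4.2 3.3 9. ] t [-1.32 -3.88  3.03]
7 a [4.2 3.3 9. ] t [-2.07 -3.38  3.2 ]
```

All fields are required in each row.

Emit:
play_rows(increments=[{"ax": 4.2,"ay": 3.3,"az": 9,"tx": 3.4,"ty": -3.7,"tz": 0.5,"hand": 100},{"ax": 4.2,"ay": 3.3,"az": 9,"tx": 2.7,"ty": -4.1,"tz": 0.9,"hand": 100},{"ax": 4.2,"ay": 3.3,"az": 9,"tx": 1.9,"ty": -4.4,"tz": 1.4,"hand": 100},{"ax": 4.2,"ay": 3.3,"az": 9,"tx": 1.1,"ty": -4.5,"tz": 1.8,"hand": 100},{"ax": 0,"ay": 0,"az": 0,"tx": 0,"ty": 0,"tz": 0,"hand": 100}])

```text
time: 0.72
ee_pos: [0.2605, -0.4188, 0.2285]
tool_rot: [-2.791, -0.121, -0.378]
ft_force: [-0.7, -0.5, -0.7]
gripper_width: 1.004
grasp_force: 0.0
```

```bash
python3 - <<'E'
from h import *
log()
yw=31;u=R.from_euler("z",yw,degrees=True).apply([-.643,0,.766]);S=np.array([.444,-.182,.058])
plan(S+.17*u,frame(yw,-1))
E
```

```text
t 0.725 q [-1.329  0.422  1.607  0.304  1.348  0.496] p [ 0.2605 -0.4188  0.2285] rot [-2.791  -0.1208 -0.3782] F [-0.7 -0.5 -0.7] w 1.004 0.0
rot [16.9 12.9 35.8] dist [ 0.0898  0.1805 -0.0403] rows 4
0 a [4.2 3.2 8.9] t [ 0.3  -4.36  2.71]
1 a [4.2 3.2 8.9] t [-0.53 -4.13  3.02]
2 a [4.2 3.2 8.9] t [-1.32 -3.75  3.26]
3 a [4.2 3.2 8.9] t [-2.06 -3.24  3.42]
```

Emit:
play_rows(increments=[{"ax": 4.2,"ay": 3.2,"az": 8.9,"tx": 0.3,"ty": -4.4,"tz": 2.7,"hand": 100},{"ax": 4.2,"ay": 3.2,"az": 8.9,"tx": -0.5,"ty": -4.1,"tz": 3.0,"hand": 100},{"ax": 4.2,"ay": 3.2,"az": 8.9,"tx": -1.3,"ty": -3.8,"tz": 3.3,"hand": 100},{"ax": 4.2,"ay": 3.2,"az": 8.9,"tx": -2.1,"ty": -3.2,"tz": 3.4,"hand": 100},{"ax": 0,"ay": 0,"az": 0,"tx": 0,"ty": 0,"tz": 0,"hand": 100}])

```text
time: 1.35
ee_pos: [0.3494, -0.2372, 0.1873]
tool_rot: [-2.447, 0.001, -1.025]
ft_force: [0.2, -1.2, 0.4]
gripper_width: 1.0
grasp_force: 0.0
```

```bash
python3 - <<'E'
from h import *
log()
c=robot.get_calibration("wrist");im=robot.read_camera("wrist");cv2.imwrite("pics/w1.png",im);np.save("w1.npy",c,allow_pickle=True);print(c["xyz"],c["attitude"])
for n in("scene","side"):cv2.imwrite(f"pics/{n}1.png",robot.read_camera(n))
yw=31;u=R.from_euler("z",yw,degrees=True).apply([-.643,0,.766]);S=np.array([.444,-.182,.058])
plan(S+.17*u,frame(yw,-1))
E
```

```text
t 1.35 q [-1.254  0.402  2.067  0.811  1.036  0.784] p [ 0.3494 -0.2372  0.1873] rot [-2.4466e+00  8.0000e-04 -1.0250e+00] F [ 0.2 -1.2  0.4] w 1.0 0.0
[ 0.31648538 -0.3384577   0.28393507] [-0.27593802  0.69573817 -2.59625693]
rot [ 0.3 -0.1  0.5] dist [0.0003 0.0037 0.0001] rows 1
0 a [ 0.3 -0.1  0.5] t [-0.3  -0.18  0.13]
```

View pics/w1.png

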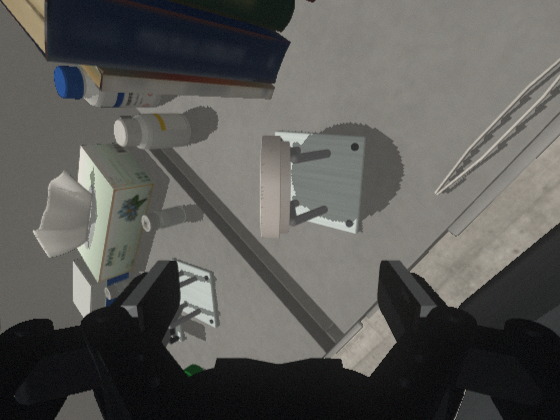

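The wrist view shows the dish edge-on at columns 262–290, rows 136–238, on its stand, with the plate's right corners near (367,136) and (361,234). The rack is at lower left, about (195,295). I'll zoom in to get the corners.

```bash
python3 - <<'E'
import cv2,numpy as np
i=cv2.imread("pics/w1.png")
a=cv2.resize(i[120:250,250:380],None,fx=4,fy=4,interpolation=cv2.INTER_CUBIC)
b=cv2.resize(i[250:350,155:225],None,fx=4,fy=4,interpolation=cv2.INTER_CUBIC)
o=np.zeros((520,800,3),np.uint8);o[:,:520]=a;o[:400,520:]=b
for k in range(0,520,40):cv2.putText(o,str(k),(0,k+4),0,.3,(0,0,255));
cv2.imwrite("pics/w1c.png",o)
E
```

```text
(no output)
```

View pics/w1c.png

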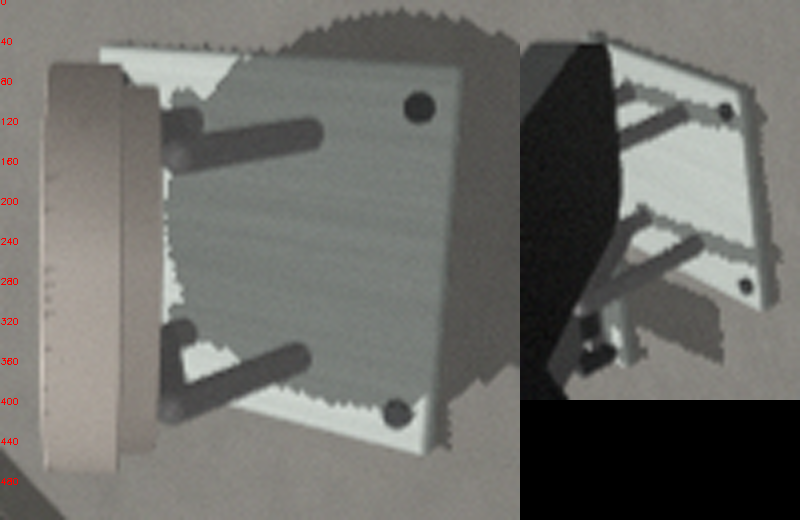

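```bash
python3 - <<'E'
from h import *
c=np.load("w1.npy",allow_pickle=True).item()
def P(l):return np.array([onz("wrist",p,.006,c) for p in l])
A=P([(275,132),(365,137),(356,233)]);print(A.round(4).tolist(),np.linalg.norm(np.diff(A,axis=0),axis=1))
B=P([(176.8,260.8),(211.2,273),(216.7,327)]);print(B.round(4).tolist(),np.linalg.norm(np.diff(B,axis=0),axis=1))
for X in(A,B):
    a=X[1]-X[2]; yaw=np.degrees(np.arctan2(a[0],-a[1]));b=X[0]-X[1];yx=np.degrees(np.arctan2(b[1],b[0]))
    for yy in(yaw,yx,(yaw+yx)/2):
        Rz=R.from_euler("z",yy,degrees=True);o=(X[1]+X[2])/2+Rz.apply([.052,0,0]);print("yaw",yy,"origin",o.round(4),"seat",(o+Rz.apply([.0057,0,.0517])).round(4))
# predicted pixels
for yw,o in((31,(.439,-.184,0)),):
    Rz=R.from_euler("z",yw,degrees=True);S=np.array(o)+Rz.apply([.0057,0,.0577]);n=Rz.apply([.766,0,.643]);u=Rz.apply([-.643,0,.766]);v=Rz.apply([0,1,0])
    for nm,q in(("lidapex",S+.012*n+.046*u),("baseapex",S-.012*n+.0415*u),("lid+y",S+.012*n+.046*v),("lid-y",S+.012*n-.046*v),("c",S),("corner",np.array(o)+Rz.apply([-.052,-.046,.006])),("corner",np.array(o)+Rz.apply([-.052,.046,.006]))):print(nm,np.round(proj("wrist",q,c),1))
E
```

```text
[[0.5085, -0.1985, 0.006], [0.4196, -0.2517, 0.006], [0.375, -0.1735, 0.006]] [0.10362631 0.09002243]
[[0.5787, 0.0927, 0.006], [0.5072, 0.0415, 0.006], [0.4564, 0.1146, 0.006]] [0.08792611 0.08901727]
yaw 29.70944467297401 origin [ 0.4425 -0.1868  0.006 ] seat [ 0.4474 -0.184   0.0577]
yaw 30.894233259583235 origin [ 0.4419 -0.1859  0.006 ] seat [ 0.4468 -0.183   0.0577]
yaw 30.301838966278623 origin [ 0.4422 -0.1864  0.006 ] seat [ 0.4471 -0.1835  0.0577]
yaw 34.768295433042375 origin [0.5245 0.1077 0.006 ] seat [0.5292 0.1109 0.0577]
yaw 35.61148145067961 origin [0.5241 0.1083 0.006 ] seat [0.5287 0.1116 0.0577]
yaw 35.189888441860994 origin [0.5243 0.108  0.006 ] seat [0.529  0.1113 0.0577]
lidapex [261.4 204.5]
baseapex [292.2 203. ]
lid+y [264.2 238.3]
lid-y [263.3 139.3]
c [277.  190.9]
corner [365.4 139.4]
corner [358.2 237.6]
```

```bash
python3 - <<'E'
from h import *
log()
yw=30.5;u=R.from_euler("z",yw,degrees=True).apply([-.643,0,.766]);S=np.array([.446,-.1835,.0577])
plan(S+.036*u,frame(yw,-1))
L=np.loadtxt("log.txt")
for r in L:
    q=r[:6]
    for sg in(1,-1):
        M=R.from_euler("z",q[0])*R.from_euler("y",q[1]+q[2])*R.from_euler("z",sg*q[3])*R.from_euler("y",q[4])*R.from_euler("z",q[5]+np.pi/2)
        print(sg,(M.inv()*R.from_euler("xyz",r[9:])).as_rotvec(degrees=True).round(1))
E
```

```text
t 1.5 q [-1.255  0.402  2.059  0.808  1.037  0.784] p [ 0.35   -0.242   0.1881] rot [-2.4493 -0.0063 -1.0237] F [-0.1  0.2 -1.2] w 1.0 0.0
rot [0.3 0.3 0.9] dist [ 0.076   0.0468 -0.1028] rows 3
0 a [0.1 0.1 0.3] t [-0.04 -0.1   4.54]
1 a [0.1 0.1 0.3] t [-0.04 -0.09  4.54]
2 a [0.1 0.1 0.3] t [-0.05 -0.08  4.54]
1 [-0.  0.  0.]
-1 [ 0. -0. -0.]
1 [-0.  0.  0.]
-1 [ 0. -0. -0.]
1 [-0.  0.  0.]
-1 [ 0. -0. -0.]
1 [-0.  0. -0.]
-1 [16.2 29.9  7.7]
1 [-0.  0. -0.]
-1 [56.4 56.6 47.4]
1 [0. 0. 0.]
-1 [56.3 56.4 47.1]
```

Emit:
play_rows(increments=[{"ax": 0.3,"ay": 0.3,"az": 0.9,"tx": -0.1,"ty": -0.3,"tz": 3.4,"hand": 100},{"ax": 0,"ay": 0,"az": 0,"tx": 0,"ty": 0,"tz": 3.4,"hand": 100},{"ax": 0,"ay": 0,"az": 0,"tx": 0,"ty": 0,"tz": 3.4,"hand": 100},{"ax": 0,"ay": 0,"az": 0,"tx": 0,"ty": 0,"tz": 3.4,"hand": 100},{"ax": 0,"ay": 0,"az": 0,"tx": 0,"ty": 0,"tz": 0,"hand": 100}])

```text
time: 2.12
ee_pos: [0.4273, -0.1943, 0.0845]
tool_rot: [-2.443, 0.002, -1.038]
ft_force: [0.2, -0.7, 0.5]
gripper_width: 0.997
grasp_force: 0.0
```

```bash
python3 - <<'E'
from h import *
from scipy.optimize import least_squares
robot.read_camera("side");log();cv2.imwrite("pics/w2.png",robot.read_camera("wrist"))
yw=30.5;u=R.from_euler("z",yw,degrees=True).apply([-.643,0,.766]);S=np.array([.446,-.1835,.0577])
plan(S+.036*u,frame(yw,-1))
E
```

```text
t 2.175 q [-1.026  0.653  2.134  1.188  0.766  0.526] p [ 0.4269 -0.1947  0.0854] rot [-2.4428e+00  1.6000e-03 -1.0386e+00] F [0.4 0.2 0.4] w 1.004 0.0
rot [-0.  -0.  -0.1] dist [-0.0007 -0.0002 -0.0006] rows 1
0 a [-0.  -0.  -0.1] t [-0.01  0.09  0.  ]
```

View pics/w2.png

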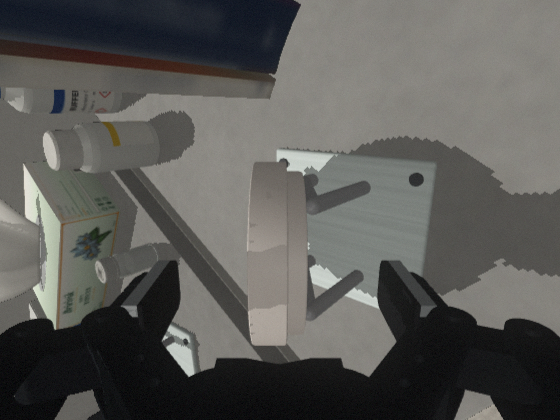

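The open fingers straddle the dish: its faces are at columns 247–308 and the fingertips at 178 and 380, so it is centred. I'll close now.

Emit:
play_rows(increments=[{"ax": 0,"ay": 0,"az": 0,"tx": 0,"ty": 0.1,"tz": 0,"hand": 40},{"ax": 0,"ay": 0,"az": 0,"tx": 0,"ty": 0,"tz": 0,"hand": 0},{"ax": 0,"ay": 0,"az": 0,"tx": 0,"ty": 0,"tz": 0,"hand": 0},{"ax": 0,"ay": 0,"az": 0,"tx": 0,"ty": 0,"tz": 0,"hand": 0},{"ax": 0,"ay": 0,"az": 0,"tx": 0,"ty": 0,"tz": 0,"hand": 0}])

```text
time: 2.85
ee_pos: [0.4262, -0.1945, 0.0857]
tool_rot: [-2.441, 0.001, -1.041]
ft_force: [1.5, 0.9, 11.7]
gripper_width: 0.265
grasp_force: 61.7
```

Emit:
play_rows(increments=[{"ax": 0,"ay": 0,"az": 0,"tx": 0,"ty": 0,"tz": 0,"hand": 0},{"ax": 0,"ay": 0,"az": 0,"tx": 0,"ty": 0,"tz": -1,"hand": 0},{"ax": 0,"ay": 0,"az": 0,"tx": 0,"ty": 0,"tz": -2,"hand": 0},{"ax": 0,"ay": 0,"az": 0,"tx": 0,"ty": 0,"tz": -3,"hand": 0},{"ax": 0,"ay": 0,"az": 0,"tx": 0,"ty": 0,"tz": -3,"hand": 0}])

```text
time: 3.48
ee_pos: [0.3753, -0.224, 0.1546]
tool_rot: [-2.443, 0.003, -1.04]
ft_force: [0.1, -0.1, -1.0]
gripper_width: 0.263
grasp_force: 60.9
```

```bash
python3 - <<'E'
from h import *
from scipy.optimize import least_squares
log()
c=robot.get_calibration("wrist");np.save("w3.npy",c,allow_pickle=True);cv2.imwrite("pics/w3.png",robot.read_camera("wrist"));cv2.imwrite("pics/side3.png",robot.read_camera("side"))
L=np.loadtxt("log.txt")[2:]
def fk(k,q):
    h,a1,l2,a3,l3,d,o=k
    A=R.from_euler("z",q[0]);B=A*R.from_euler("y",q[1]);C=A*R.from_euler("y",q[1]+q[2])
    W=A.apply([a1,o,h])+B.apply([0,0,l2])+C.apply([a3,0,l3])
    T=C*R.from_euler("z",q[3])*R.from_euler("y",q[4]);return W+T.apply([0,0,d])
f=lambda k:np.concatenate([fk(k,r[:6])-r[6:9] for r in L])
s=least_squares(f,[.3,0,.5,0,.5,.3,.06]);print(s.x.round(4),abs(s.fun).max(),len(L))
E
```

```text
t 3.475 q [-1.181  0.478  2.103  0.919  0.928  0.722] p [ 0.3753 -0.224   0.1546] rot [-2.4434  0.0025 -1.0402] F [ 0.1 -0.1 -1. ] w 0.263 60.87985396385193
[ 0.2566 -0.      0.5968  0.1179  0.3844  0.3183  0.0596] 5.228323884942654e-10 6
```

```bash
cat >> h.py <<'E'
from scipy.optimize import least_squares
KP=[0.2566,0,0.5968,0.1179,0.3844,0.3183,0.0596]
LO=np.array([-2.91,-.82,.22,-1.22,.12,-3.08]);HI=np.array([2.91,2.16,2.67,4.37,2.79,3.08])
def fk(q,k=KP):
    h,a1,l2,a3,l3,d,o=k
    A=R.from_euler("z",q[0]);B=A*R.from_euler("y",q[1]);C=A*R.from_euler("y",q[1]+q[2])
    T=C*R.from_euler("z",q[3])*R.from_euler("y",q[4])
    return A.apply([a1,o,h])+B.apply([0,0,l2])+C.apply([a3,0,l3])+T.apply([0,0,d]), T*R.from_euler("z",q[5]+np.pi/2)
def ik(p,Rt,q0):
    def f(q):
        a,b=fk(q);return np.r_[(a-p)*5,(b.inv()*Rt).as_rotvec()]
    s=least_squares(f,np.clip(q0,LO+.01,HI-.01),bounds=(LO,HI));return s.x,np.abs(s.fun).max()
E
python3 - <<'E'
from h import *
q=robot.read_state()["joint_pos"]
def seat(o,yw):
    Rz=R.from_euler("z",yw,degrees=True);return np.array(o)+Rz.apply([.0057,0,.0577]),Rz.apply([-.643,0,.766])
S,u=seat((.5245,.109,0),35.3)
for fl in(1,-1):
  for g in(.17,.036):
    for d6 in(-3.1,0,2):
      for d4 in(0,-.6):
        x,e=ik(S+g*u,frame(35.3,fl),q+[.7,0,0,d4,0,d6])
        if e<1e-4:print(fl,g,d6,x.round(3))
E
```

```text
1 0.17 -3.1 [-0.461  0.317  2.303  1.366  0.617 -2.28 ]
1 0.17 -3.1 [-0.461  0.317  2.303  1.366  0.617 -2.28 ]
1 0.17 0 [-0.461  0.317  2.303  1.366  0.617 -2.28 ]
1 0.17 0 [-0.461  0.317  2.303  1.366  0.617 -2.28 ]
1 0.036 -3.1 [-0.231  0.654  2.251  2.023  0.565 -2.807]
1 0.036 -3.1 [-0.231  0.654  2.251  2.023  0.565 -2.807]
1 0.036 0 [-0.231  0.654  2.251  2.023  0.565 -2.807]
1 0.036 0 [-0.231  0.654  2.251  2.023  0.565 -2.807]
-1 0.17 0 [-0.461  0.317  2.303  1.366  0.617  0.862]
-1 0.17 0 [-0.461  0.317  2.303  1.366  0.617  0.862]
-1 0.17 2 [-0.461  0.317  2.303  1.366  0.617  0.862]
-1 0.17 2 [-0.461  0.317  2.303  1.366  0.617  0.862]
-1 0.036 0 [-0.231  0.654  2.251  2.023  0.565  0.335]
-1 0.036 0 [-0.231  0.654  2.251  2.023  0.565  0.335]
-1 0.036 2 [-0.231  0.654  2.251  2.023  0.565  0.335]
-1 0.036 2 [-0.231  0.654  2.251  2.023  0.565  0.335]
```

View pics/w3.png

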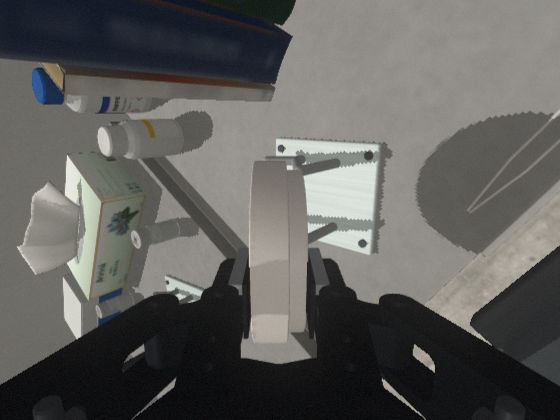

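Dish held pinched, at columns 248–307. I'll work out the in-hand offset and plan the half turn.

```bash
python3 - <<'E'
from h import *
s=robot.read_state();c=np.load("w3.npy",allow_pickle=True).item();T=R.from_euler("xyz",s["tool_rot"])
for z in(.036,.030):
  for x in(-.046,.046):
    for y in(-.012,.012):print(z,x,y,np.round(proj("wrist",s["ee_pos"]+T.apply([x,y,z]),c),1))
im=cv2.imread("pics/w3.png");
for col in(262,270,278):
    v=im[140:360,col].astype(int).sum(1);g=np.abs(np.diff(v));print(col,[(i+140,int(g[i])) for i in np.argsort(-g)[:4]])
S=np.array([.5245,.109,0])+R.from_euler("z",35.3,degrees=True).apply([.0057,0,.0577]);u=R.from_euler("z",35.3,degrees=True).apply([-.643,0,.766])
p0=s["ee_pos"];R0=T;R1=frame(35.3,1);p1=S+.17*u
rv=(R0.inv()*R1).as_rotvec();print(np.degrees(rv))
# manual axis sign: rotate -z about tool
rel=(R0.inv()*R1).as_rotvec();a=np.linalg.norm(rel)
if rel[2]>0: rel=rel/a*(a-2*np.pi)
N=20;q=s["joint_pos"];Rc=R0
for i in range(N):
    d=(p1-p0)/N;t=Rc.inv().apply(d)*100;print(i,np.degrees(rel/N).round(1),t.round(2),end=" ")
    Rc=Rc*R.from_rotvec(rel/N);qn,e=ik(p0+d*(i+1),Rc,q);print(e<1e-3,(np.abs(qn-q)*8).max().round(2));q=qn
print(q)
E
```

```text
0.036 -0.046 -0.012 [256.9 325.7]
0.036 -0.046 0.012 [300.  325.7]
0.036 0.046 -0.012 [253.4 160.5]
0.036 0.046 0.012 [303.3 160.5]
0.03 -0.046 -0.012 [256.2 332.6]
0.03 -0.046 0.012 [300.7 332.6]
0.03 0.046 -0.012 [252.4 162.3]
0.03 0.046 0.012 [304.2 162.3]
262 [(np.int64(160), 92), (np.int64(159), 40), (np.int64(314), 38), (np.int64(313), 36)]
270 [(np.int64(155), 99), (np.int64(313), 52), (np.int64(158), 41), (np.int64(160), 37)]
278 [(np.int64(145), 229), (np.int64(155), 200), (np.int64(150), 182), (np.int64(151), 120)]
[-5.00371906e+00 -3.52668589e-02  1.76139054e+02]
0 [ 0.3  0.  -9.2] [-1.02 -0.85  0.5 ] True 1.36
1 [ 0.3  0.  -9.2] [-0.87 -1.    0.5 ] True 1.35
2 [ 0.3  0.  -9.2] [-0.7  -1.12  0.51] True 1.34
3 [ 0.3  0.  -9.2] [-0.51 -1.22  0.51] True 1.33
4 [ 0.3  0.  -9.2] [-0.31 -1.28  0.52] True 1.31
5 [ 0.3  0.  -9.2] [-0.1  -1.31  0.52] True 1.3
6 [ 0.3  0.  -9.2] [ 0.11 -1.31  0.53] True 1.28
7 [ 0.3  0.  -9.2] [ 0.31 -1.28  0.54] True 1.26
8 [ 0.3  0.  -9.2] [ 0.51 -1.21  0.54] True 1.24
9 [ 0.3  0.  -9.2] [ 0.7  -1.11  0.55] True 1.22
10 [ 0.3  0.  -9.2] [ 0.87 -0.98  0.55] True 1.2
11 [ 0.3  0.  -9.2] [ 1.01 -0.82  0.56] True 1.18
12 [ 0.3  0.  -9.2] [ 1.13 -0.65  0.56] True 1.16
13 [ 0.3  0.  -9.2] [ 1.22 -0.46  0.56] True 1.13
14 [ 0.3  0.  -9.2] [ 1.28 -0.26  0.56] True 1.11
15 [ 0.3  0.  -9.2] [ 1.3  -0.05  0.56] True 1.09
16 [ 0.3  0.  -9.2] [1.29 0.16 0.56] True 1.07
17 [ 0.3  0.  -9.2] [1.25 0.37 0.56] True 1.04
18 [ 0.3  0.  -9.2] [1.17 0.57 0.56] True 1.03
19 [ 0.3  0.  -9.2] [1.07 0.75 0.56] True 1.01
[-0.46137972  0.31661783  2.30329787  1.3658265   0.61674487 -2.28001705]
```

Emit:
play_rows(increments=[{"ax": 0.3,"ay": 0,"az": -9.2,"tx": -1.0,"ty": -0.85,"tz": 0.2,"hand": 0},{"ax": 0.3,"ay": 0,"az": -9.2,"tx": -0.9,"ty": -1.0,"tz": 0.2,"hand": 0},{"ax": 0.3,"ay": 0,"az": -9.2,"tx": -0.7,"ty": -1.1,"tz": 0.5,"hand": 0},{"ax": 0.3,"ay": 0,"az": -9.2,"tx": -0.5,"ty": -1.2,"tz": 0.5,"hand": 0},{"ax": 0.3,"ay": 0,"az": -9.2,"tx": -0.3,"ty": -1.3,"tz": 0.5,"hand": 0}])

```text
time: 4.2
ee_pos: [0.3887, -0.1569, 0.1667]
tool_rot: [-2.588, -0.49, -0.371]
ft_force: [0.3, -0.4, -1.3]
gripper_width: 0.267
grasp_force: 60.9
```

Emit:
play_rows(increments=[{"ax": 0.3,"ay": 0,"az": -9.2,"tx": -0.1,"ty": -1.3,"tz": 0.5,"hand": 0},{"ax": 0.3,"ay": 0,"az": -9.2,"tx": 0.1,"ty": -1.3,"tz": 0.5,"hand": 0},{"ax": 0.3,"ay": 0,"az": -9.2,"tx": 0.3,"ty": -1.3,"tz": 0.5,"hand": 0},{"ax": 0.3,"ay": 0,"az": -9.2,"tx": 0.5,"ty": -1.2,"tz": 0.5,"hand": 0},{"ax": 0.3,"ay": 0,"az": -9.2,"tx": 0.7,"ty": -1.1,"tz": 0.5,"hand": 0}])

```text
time: 4.82
ee_pos: [0.4031, -0.089, 0.1764]
tool_rot: [-3.14, -0.732, 0.582]
ft_force: [-0.1, 0.3, -1.7]
gripper_width: 0.261
grasp_force: 60.8
```

Emit:
play_rows(increments=[{"ax": 0.3,"ay": 0,"az": -9.2,"tx": 0.9,"ty": -1.0,"tz": 0.5,"hand": 0},{"ax": 0.3,"ay": 0,"az": -9.2,"tx": 1.0,"ty": -0.8,"tz": 0.5,"hand": 0},{"ax": 0.3,"ay": 0,"az": -9.2,"tx": 1.1,"ty": -0.65,"tz": 0.5,"hand": 0},{"ax": 0.3,"ay": 0,"az": -9.2,"tx": 1.2,"ty": -0.5,"tz": 0.5,"hand": 0},{"ax": 0.3,"ay": 0,"az": -9.2,"tx": 1.3,"ty": -0.3,"tz": 0.5,"hand": 0}])

```text
time: 5.45
ee_pos: [0.4164, -0.0212, 0.1869]
tool_rot: [2.59, -0.492, 1.536]
ft_force: [0.4, -0.2, -0.9]
gripper_width: 0.262
grasp_force: 60.8
```

Emit:
play_rows(increments=[{"ax": 0.3,"ay": 0,"az": -9.2,"tx": 1.3,"ty": -0.05,"tz": 0.5,"hand": 0},{"ax": 0.3,"ay": 0,"az": -9.2,"tx": 1.3,"ty": 0.2,"tz": 0.5,"hand": 0},{"ax": 0.3,"ay": 0,"az": -9.2,"tx": 1.25,"ty": 0.4,"tz": 0.5,"hand": 0},{"ax": 0.3,"ay": 0,"az": -9.2,"tx": 1.2,"ty": 0.6,"tz": 0.5,"hand": 0},{"ax": 0.3,"ay": 0,"az": -9.2,"tx": 1.1,"ty": 0.7,"tz": 0.5,"hand": 0}])

```text
time: 6.08
ee_pos: [0.4302, 0.0468, 0.1981]
tool_rot: [2.443, -0.003, 2.202]
ft_force: [0.4, -0.4, -0.2]
gripper_width: 0.266
grasp_force: 60.8
```

```bash
python3 - <<'E'
from h import *
robot.read_camera("side");s=log()
S=np.array([.5245,.109,0])+R.from_euler("z",35.3,degrees=True).apply([.0057,0,.0577]);u=R.from_euler("z",35.3,degrees=True).apply([-.643,0,.766])
plan(S+.17*u,frame(35.3,1))
c=robot.get_calibration("wrist");np.save("w4.npy",c,allow_pickle=True);w=robot.read_camera("wrist");cv2.imwrite("pics/w4.png",w)
d=robot.read_camera("side");cv2.imwrite("pics/side4.png",d)
o=np.hstack([cv2.resize(w,(500,375)),cv2.resize(d[150:350,160:320],(300,375))]);cv2.imwrite("pics/v4.png",o)
E
```

```text
t 6.125 q [-0.489  0.279  2.302  1.281  0.65  -2.228] p [0.43   0.048  0.1984] rot [2.4433e+00 1.7000e-03 2.2090e+00] F [-0.9  1.3 -1.8] w 0.265 60.7890522480011
rot [-0.  -0.7  1. ] dist [ 0.01    0.0011 -0.0104] rows 1
0 a [-0.  -0.7  1. ] t [-0.5  -0.01  1.36]
```

View pics/v4.png

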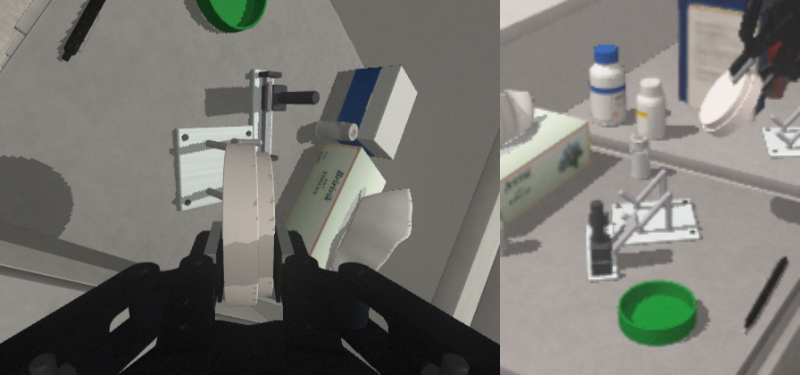

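The half turn is done and the lid is now on the far (rod) side. The rack plate's left corners show at wrist pixels about (195,146) and (204,235), the post top at about (354,109). I'll measure these corners by mask.

```bash
python3 - <<'E'
from h import *
im=cv2.imread("pics/w4.png");c=np.load("w4.npy",allow_pickle=True).item()
roi=im[120:250,180:320];g=cv2.cvtColor(roi,cv2.COLOR_BGR2GRAY)
print(g[35,:30].tolist(),g[80,:30].tolist())
# bright plate
m=((g>165)&(roi.max(2).astype(int)-roi.min(2)<30)).astype(np.uint8)
n,l,st,ce=cv2.connectedComponentsWithStats(m);k=1+st[1:,4].argmax();print(st[k])
pts=np.argwhere(l==k)[:,::-1]+[180,120]
L={}
for r in range(140,240):
    x=pts[pts[:,1]==r][:,0]
    if len(x):L[r]=x.min()
rows=[r for r in L if 155<r<225];pl=np.polyfit(rows,[L[r] for r in rows],1)
C={};C2={}
for x in range(200,275):
    y=pts[pts[:,0]==x][:,1]
    if len(y):C[x]=y.min();C2[x]=y.max()
print([(x,C[x],C2[x]) for x in sorted(C)][::6])
cols=[x for x in C if 203<x<235];pt=np.polyfit(cols,[C[x] for x in cols],1)
cb=[x for x in C2 if 206<x<226];pb=np.polyfit(cb,[C2[x] for x in cb],1)
def X(pl,p):# x=pl0*y+pl1 ; y=p0*x+p1
    y=(p[0]*pl[1]+p[1])/(1-p[0]*pl[0]);return pl[0]*y+pl[1],y
print(pl,pt,pb);a,b=X(pl,pt),X(pl,pb);print(a,b)
A,B=onz("wrist",a,.006,c),onz("wrist",b,.006,c);print(A,B,np.linalg.norm(A-B))
d=A-B;yy=np.degrees(np.arctan2(-d[0],d[1]));t=(235,pt[0]*235+pt[1]);D=onz("wrist",t,.006,c)-A;yx=np.degrees(np.arctan2(D[1],D[0]));print(yy,yx)
for y in(yy,yx,35.3):print((((A+B)/2)+R.from_euler("z",y,degrees=True).apply([.052,0,0])).round(4))
print("post",onz("wrist",(354,109),.083,c))
E
```

```text
[131, 131, 128, 129, 130, 129, 129, 131, 128, 130, 131, 132, 128, 105, 88, 87, 87, 89, 106, 129, 166, 204, 210, 180, 94, 74, 81, 79, 76, 82] [130, 129, 131, 131, 132, 132, 135, 135, 136, 134, 136, 133, 134, 130, 131, 132, 115, 88, 87, 88, 106, 129, 163, 198, 200, 200, 198, 201, 202, 201]
[  70   44   58   86 2300]
[(250, np.int64(228), np.int64(249)), (256, np.int64(206), np.int64(249)), (262, np.int64(205), np.int64(249)), (268, np.int64(203), np.int64(249)), (274, np.int64(209), np.int64(249))]Traceback (most recent call last):
  File "<stdin>", line 19, in <module>
    raise TypeError("expected non-empty vector for x")
TypeError: expected non-empty vector for x
```

```bash
cat > m.py <<'E'
from h import *
im=cv2.imread("pics/w4.png");c=np.load("w4.npy",allow_pickle=True).item()
g=cv2.cvtColor(im,cv2.COLOR_BGR2GRAY)
m=(g>160).astype(np.uint8);m[:,246:]=0;m[:,:185]=0;m[:130]=0;m[245:]=0
n,l,st,ce=cv2.connectedComponentsWithStats(m);k=1+st[1:,4].argmax();print(st[k])
q=cv2.findContours((l==k).astype(np.uint8),0,1)[0][0][:,0]
M=l==k
def fit(ax,rng,f):
    a=[];b=[]
    for r in rng:
        v=np.flatnonzero(M[r] if ax else M[:,r])
        if len(v):a.append(r);b.append(f(v))
    a=np.array(a);b=np.array(b)
    for _ in range(3):
        p=np.polyfit(a,b,1);e=abs(np.polyval(p,a)-b);ok=e<=max(1,np.median(e)*2);a,b=a[ok],b[ok]
    return p,len(a)
pl,_=fit(1,range(160,222),np.min);pt,n1=fit(0,range(206,240),np.min);pb,n2=fit(0,range(208,228),np.max)
print(pl,pt,n1,pb,n2)
def X(pl,p):
    y=(p[0]*pl[1]+p[1])/(1-p[0]*pl[0]);return pl[0]*y+pl[1],y
a,b=X(pl,pt),X(pl,pb);print(a,b)
A,B=onz("wrist",a,.006,c),onz("wrist",b,.006,c);print(A,B,np.linalg.norm(A-B))
d=A-B;yy=np.degrees(np.arctan2(-d[0],d[1]));D=onz("wrist",(240,pt[0]*240+pt[1]),.006,c)-A;yx=np.degrees(np.arctan2(D[1],D[0]));print(yy,yx)
for y in(yy,yx,35.3):print((((A+B)/2)+R.from_euler("z",y,degrees=True).apply([.052,0,0])).round(4))
print("post",onz("wrist",(354,109),.083,c))
E
python3 m.py
```

```text
[ 201  166   45   56 1998]
[3.93728223e-02 1.94588850e+02] [-1.89708617e-01  2.11537740e+02] 32 [ -0.38496241 299.32932331] 20
(np.float64(201.4132591466606), np.float64(173.3279093001376)) (np.float64(203.2929674556306), np.float64(221.06917343061446))
[0.47541881 0.0971619  0.006     ] [0.50286071 0.05821623 0.006     ] 0.04764265627995818
35.169294368384605 40.0512653319013
[0.5316 0.1076 0.006 ]
[0.5289 0.1111 0.006 ]
[0.5316 0.1077 0.006 ]
post [0.54207008 0.22043001 0.083     ]
```

```bash
cat >> m.py <<'E'
print("----")
for x in(202,204,206,214,222,230,236):
    col=g[130:250,x].astype(int);print(x,"top",[int(v) for v in col[8:26]],"bot",[int(v) for v in col[88:112]])
E
python3 m.py|sed '1,/----/d'
```

```text
202 top [134, 129, 132, 134, 120, 132, 190, 209, 212, 205, 204, 207, 208, 214, 209, 203, 204, 210] bot [136, 132, 121, 117, 118, 120, 118, 118, 115, 110, 115, 123, 121, 114, 111, 113, 109, 111, 122, 130, 128, 131, 127, 129]
204 top [133, 138, 134, 134, 130, 150, 193, 209, 213, 204, 208, 208, 207, 174, 82, 61, 67, 94] bot [204, 204, 178, 129, 125, 127, 127, 129, 129, 123, 154, 190, 188, 187, 180, 174, 175, 162, 132, 131, 132, 131, 134, 130]
206 top [134, 135, 133, 133, 128, 152, 196, 208, 208, 206, 207, 182, 110, 79, 78, 81, 82, 81] bot [202, 179, 124, 124, 128, 129, 127, 123, 120, 118, 120, 156, 201, 199, 190, 189, 184, 159, 125, 127, 130, 130, 129, 133]
214 top [134, 136, 135, 132, 136, 160, 202, 211, 209, 205, 209, 209, 212, 210, 209, 207, 210, 210] bot [175, 125, 126, 130, 126, 130, 128, 130, 163, 200, 199, 199, 195, 191, 187, 168, 130, 130, 131, 131, 129, 128, 127, 126]
222 top [132, 130, 132, 132, 147, 184, 207, 212, 206, 208, 209, 211, 213, 213, 207, 209, 211, 209] bot [125, 128, 128, 127, 127, 160, 196, 198, 202, 201, 199, 193, 191, 174, 136, 130, 128, 128, 131, 133, 132, 132, 133, 131]
230 top [133, 134, 135, 123, 139, 195, 211, 210, 207, 207, 211, 212, 213, 211, 207, 212, 208, 210] bot [126, 130, 160, 202, 198, 197, 199, 201, 201, 193, 193, 182, 143, 130, 130, 131, 132, 132, 135, 133, 133, 133, 133, 132]
236 top [136, 138, 140, 136, 164, 203, 213, 211, 206, 207, 212, 215, 213, 209, 208, 212, 209, 207] bot [93, 151, 198, 196, 197, 200, 201, 198, 194, 189, 164, 125, 134, 133, 137, 137, 134, 133, 132, 132, 133, 132, 131, 133]
```

```bash
python3 - <<'E'
from h import *
c=np.load("w4.npy",allow_pickle=True).item()
A,B,D,E=[onz("wrist",p,.006,c) for p in((200.2,143.6),(203.9,235.6),(236,142),(236,228))]
print(A,B,np.linalg.norm(A-B))
for v in(A-B,):print(np.degrees(np.arctan2(-v[0],v[1])))
for v in(D-A,E-B):print(np.degrees(np.arctan2(v[1],v[0])))
for y in(35,36):
    Rz=R.from_euler("z",y,degrees=True);o=(A+B)/2+Rz.apply([.052,0,-.006]);print(y,o.round(4))
    for n in("side","scene","wrist"):
        print(n,[np.round(proj(n,o+Rz.apply(k),c if n=="wrist" else None),1).tolist() for k in((.052,-.046,.006),(-.052,-.046,.006),(-.052,.046,.006))])
    P=np.array([.541,.217,.083])-o;print("post rack",Rz.inv().apply(P))
E
```

```text
[0.4592962  0.11996732 0.006     ] [0.51167218 0.04577749 0.006     ] 0.09081505132783457
35.22103623722972
35.69161409057524
35.798810082009815
35 [0.5281 0.1127 0.    ]
side [[218.8, 258.1], [260.7, 255.3], [265.7, 275.8]]
scene [[257.0, 208.1], [251.5, 222.3], [222.9, 221.0]]
wrist [[282.4, 218.6], [203.8, 236.2], [200.3, 142.9]]
post rack [0.07040832 0.07802833 0.083     ]
36 [0.5276 0.1134 0.    ]
side [[218.5, 258.5], [260.4, 255.3], [266.0, 275.7]]
scene [[256.5, 208.0], [251.6, 222.1], [222.8, 221.1]]
wrist [[282.9, 217.1], [204.5, 236.0], [199.6, 143.0]]
post rack [0.07175145 0.07588013 0.083     ]
```

```bash
python3 - <<'E'
from h import *
s=log();yw=35.5;Rz=R.from_euler("z",yw,degrees=True);S=np.array([.527,.113,0])+Rz.apply([.0057,0,.0577]);u=Rz.apply([-.643,0,.766]);n=Rz.apply([.766,0,.643])
F=frame(yw,1)
plan(S+.10*u+.010*n,F,n=2)
plan(S+.043*u+.010*n,F,n=2,p0=S+.10*u+.010*n,R0=F)
print(ik(S+.036*u,F,s["joint_pos"]))
E
```

```text
t 6.225 q [-0.493  0.279  2.301  1.28   0.652 -2.215] p [0.43   0.0468 0.1983] rot [ 2.443  -0.0077  2.1976] F [ 0.1 -0.4 -1.5] w 0.264 60.793254375457764
rot [ 0.  -0.6  0. ] dist [ 0.0555  0.0366 -0.0575] rows 2
0 a [ 0.  -0.3  0. ] t [-0.17  0.69  4.34]
1 a [ 0.  -0.3  0. ] t [-0.14  0.69  4.34]
rot [0. 0. 0.] dist [ 0.0298  0.0213 -0.0437] rows 2
0 a [0. 0. 0.] t [ 0.   -0.    2.85]
1 a [0. 0. 0.] t [ 0.   -0.    2.85]
(array([-0.21893596,  0.65309929,  2.2437692 ,  2.02163898,  0.56001833,
       -2.79553285]), np.float64(8.896355874199458e-12))
```

Emit:
play_rows(increments=[{"ax": 0,"ay": -0.3,"az": 0,"tx": -0.2,"ty": 0.7,"tz": 3.0,"hand": 0},{"ax": 0,"ay": -0.3,"az": 0,"tx": -0.1,"ty": 0.7,"tz": 3.0,"hand": 0},{"ax": 0,"ay": 0,"az": 0,"tx": 0,"ty": 0,"tz": 2.7,"hand": 0},{"ax": 0,"ay": 0,"az": 0,"tx": 0,"ty": 0,"tz": 0,"hand": 0},{"ax": 0,"ay": 0,"az": 0,"tx": 0,"ty": 0,"tz": 0,"hand": 0}])

```text
time: 6.85
ee_pos: [0.4856, 0.0823, 0.1411]
tool_rot: [2.443, 0.0, 2.19]
ft_force: [-0.1, -0.8, -1.6]
gripper_width: 0.266
grasp_force: 60.8
```

```bash
cat > g.py <<'E'
from h import *
yw=35.5;Rz=R.from_euler("z",yw,degrees=True);S=np.array([.527,.113,0])+Rz.apply([.0057,0,.0577]);u=Rz.apply([-.643,0,.766]);n=Rz.apply([.766,0,.643])
F=frame(yw,1)
def rel(s):
    d=s["ee_pos"]-S;f=s["ft_force"];print("u n v mm",(np.array([d@u,d@n,d@Rz.apply([0,1,0])])*1000).round(1),"F u n v",np.round([f@u,f@n,f@Rz.apply([0,1,0])],1),"roterr",(R.from_euler("xyz",s["tool_rot"]).inv()*F).as_rotvec(degrees=True).round(1))
E
python3 - <<'E'
from g import *
w=robot.read_camera("wrist");cv2.imwrite("pics/w5.png",w);d=robot.read_camera("side");cv2.imwrite("pics/side5.png",d)
s=log();rel(s)
o=np.hstack([cv2.resize(w,(480,360)),cv2.resize(d[190:310,170:276],(320,360),interpolation=cv2.INTER_CUBIC)]);cv2.imwrite("pics/v5.png",o)
E
```

```text
t 6.95 q [-0.3    0.482  2.266  1.703  0.542 -2.513] p [0.4859 0.0821 0.1416] rot [2.4423e+00 1.9000e-03 2.1896e+00] F [-0.5 -0.4 -1.1] w 0.266 60.794416666030884
u n v mm [101.   10.2  -1.3] F u n v [-0.5 -1.2 -0. ] roterr [0.1 0.1 0. ]
```

Emit:
play_rows(increments=[{"ax": 0,"ay": 0,"az": 0,"tx": 0.1,"ty": 0,"tz": 2.4,"hand": 0},{"ax": 0,"ay": 0,"az": 0,"tx": 0,"ty": 0,"tz": 2.4,"hand": 0},{"ax": 0,"ay": 0,"az": 0,"tx": 0,"ty": 0,"tz": 0.7,"hand": 0},{"ax": 0,"ay": 0,"az": 0,"tx": 0,"ty": 0,"tz": 0,"hand": 0},{"ax": 0,"ay": 0,"az": 0,"tx": 0,"ty": 0,"tz": 0,"hand": 0}])

```text
time: 7.58
ee_pos: [0.5141, 0.1037, 0.0996]
tool_rot: [2.442, 0.002, 2.191]
ft_force: [-0.0, -0.3, -1.7]
gripper_width: 0.263
grasp_force: 60.8
```

```bash
python3 - <<'E'
from g import *
w=robot.read_camera("wrist");cv2.imwrite("pics/w5.png",w);d=robot.read_camera("side");cv2.imwrite("pics/side5.png",d)
s=log();rel(s)
o=np.hstack([cv2.resize(w,(480,360)),cv2.resize(d[190:310,170:276],(320,360),interpolation=cv2.INTER_CUBIC)]);cv2.imwrite("pics/v5.png",o)
E
```

```text
t 7.675 q [-0.215  0.612  2.233  1.953  0.539 -2.711] p [0.5143 0.1037 0.0995] rot [2.4421 0.0025 2.1906] F [-0.9  0.5 -0.6] w 0.267 60.794405937194824
u n v mm [45.8 10.5 -0.2] F u n v [-0.2 -0.7  0.9] roterr [0.1 0.1 0.1]
```

View pics/v5.png

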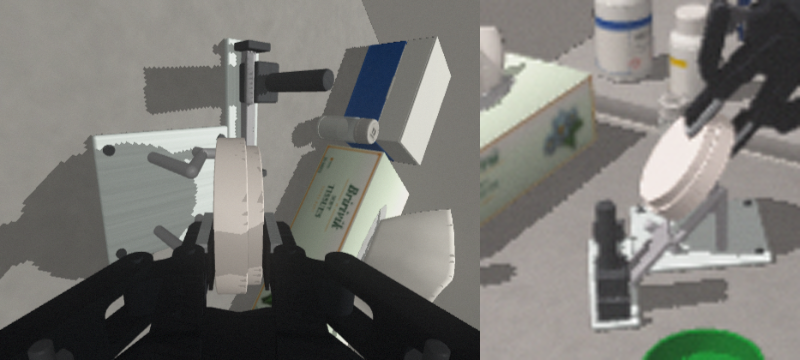

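The dish stands just above the rods with the stops ahead of it, and the keeper is open. I'll lower it onto the bed while watching the force.

Emit:
play_rows(increments=[{"ax": 0,"ay": 0,"az": 0,"tx": 0,"ty": 0,"tz": 0.5,"hand": 0},{"ax": 0,"ay": 0,"az": 0,"tx": 0,"ty": -0.6,"tz": 0,"hand": 0},{"ax": 0,"ay": 0,"az": 0,"tx": 0,"ty": -0.3,"tz": 0,"hand": 0},{"ax": 0,"ay": 0,"az": 0,"tx": 0,"ty": 0,"tz": 0,"hand": 0},{"ax": 0,"ay": 0,"az": 0,"tx": 0,"ty": 0,"tz": 0,"hand": 0}])

```text
time: 8.3
ee_pos: [0.5116, 0.1019, 0.0893]
tool_rot: [2.442, 0.002, 2.191]
ft_force: [-0.2, -0.2, -1.1]
gripper_width: 0.262
grasp_force: 60.8
```

```bash
python3 -c "
from g import *
rel(robot.read_state())"
```

```text
u n v mm [40.1  1.4 -0.1] F u n v [-0.7 -0.9 -0.1] roterr [0.  0.1 0.1]
```

Emit:
play_rows(increments=[{"ax": 0,"ay": 0,"az": 0,"tx": 0,"ty": -0.1,"tz": 0,"hand": 0},{"ax": 0,"ay": 0,"az": 0,"tx": 0,"ty": 0,"tz": 0.2,"hand": 0},{"ax": 0,"ay": 0,"az": 0,"tx": 0,"ty": 0,"tz": 0,"hand": 0},{"ax": 0,"ay": 0,"az": 0,"tx": 0,"ty": 0,"tz": 0,"hand": 0}])

```text
time: 8.8
ee_pos: [0.5119, 0.1022, 0.0872]
tool_rot: [2.442, 0.002, 2.191]
ft_force: [-0.6, -1.4, 2.2]
gripper_width: 0.261
grasp_force: 61.3
```

```bash
python3 -c "
from g import *
rel(robot.read_state())"
```

```text
u n v mm [38.1  0.4 -0.1] F u n v [ 2.5  0.5 -0.8] roterr [0.  0.1 0.1]
```

Emit:
play_rows(increments=[{"ax": 0,"ay": 0,"az": 0,"tx": 0,"ty": -0.1,"tz": 0,"hand": 0},{"ax": 0,"ay": 0,"az": 0,"tx": 0,"ty": 0,"tz": 0,"hand": 0},{"ax": 0,"ay": 0,"az": 0,"tx": 0,"ty": 0,"tz": 0.1,"hand": 0},{"ax": 0,"ay": 0,"az": 0,"tx": 0,"ty": 0,"tz": 0,"hand": 0}])

```text
time: 9.3
ee_pos: [0.512, 0.1021, 0.0864]
tool_rot: [2.441, 0.002, 2.191]
ft_force: [-6.3, -5.3, 19.4]
gripper_width: 0.265
grasp_force: 64.7
```

```bash
python3 -c "
from g import *
rel(robot.read_state())"
```

```text
u n v mm [37.6 -0.2 -0.2] F u n v [20.1  6.1 -0.7] roterr [0.1 0.1 0.1]
```

Emit:
play_rows(increments=[{"ax": 0,"ay": 0,"az": 0,"tx": 0,"ty": 0,"tz": -0.1,"hand": 0},{"ax": 0,"ay": 0,"az": 0,"tx": 0,"ty": 0,"tz": 0,"hand": 45},{"ax": 0,"ay": 0,"az": 0,"tx": 0,"ty": 0,"tz": 0,"hand": 75},{"ax": 0,"ay": 0,"az": 0,"tx": 0,"ty": 0,"tz": 0,"hand": 90},{"ax": 0,"ay": 0,"az": 0,"tx": 0,"ty": 0,"tz": 0,"hand": 90}])

```text
time: 9.93
ee_pos: [0.5112, 0.1017, 0.0864]
tool_rot: [2.443, 0.002, 2.191]
ft_force: [-0.4, 0.1, -0.7]
gripper_width: 0.898
grasp_force: 0.0
```

```bash
python3 -c "
from g import *
rel(robot.read_state());log()
c=robot.get_calibration('wrist');np.save('w6.npy',c,allow_pickle=True)
w=robot.read_camera('wrist');cv2.imwrite('pics/w6.png',w);d=robot.read_camera('side');cv2.imwrite('pics/side6.png',d)
v=Rz.apply([0,1,0])
for nm,p in(('face-y',S-.046*v),('face+y',S+.046*v),('baseapex',S+.012*n+.0415*u),('lidapex',S-.012*n+.046*u)):print(nm,np.round(proj('wrist',p,c),1),np.round(proj('side',p),1))
for r in(180,200):
  print(r,cv2.cvtColor(w,6)[r,235:325].tolist())
g=cv2.cvtColor(d,6);m=((g>150)).astype(np.uint8);print(cv2.connectedComponentsWithStats(m[200:290,190:290])[2:])
"
```

```text
u n v mm [38.1 -0.8 -0. ] F u n v [-0.4 -0.7  0.3] roterr [0.  0.1 0.1]
t 9.925 q [-0.223  0.65   2.248  2.022  0.562 -2.801] p [0.5112 0.1017 0.0864] rot [2.4428e+00 2.0000e-03 2.1911e+00] F [-0.4  0.1 -0.7] w 0.898 0.0
face-y [279.5 322.7] [237.3 238.7]
face+y [280.1 159.7] [240.9 258.4]
baseapex [309.7 286.3] [246.3 232.7]
lidapex [250.  291.9] [255.5 236.7]
180 [132, 134, 132, 133, 110, 83, 83, 87, 87, 86, 90, 84, 80, 83, 80, 87, 87, 114, 150, 156, 157, 157, 157, 156, 158, 156, 159, 156, 156, 157, 157, 156, 159, 156, 158, 156, 157, 158, 157, 155, 156, 158, 158, 155, 159, 158, 157, 157, 158, 154, 145, 142, 170, 188, 149, 148, 144, 146, 150, 149, 151, 145, 147, 149, 147, 146, 135, 136, 140, 170, 175, 164, 165, 165, 164, 162, 167, 184, 212, 182, 142, 144, 145, 144, 142, 144, 142, 143, 142, 144]
200 [87, 88, 89, 89, 90, 92, 97, 102, 105, 102, 105, 105, 109, 106, 104, 107, 145, 166, 169, 169, 167, 165, 167, 167, 168, 169, 169, 170, 165, 168, 169, 168, 170, 168, 165, 169, 168, 170, 167, 168, 169, 167, 169, 168, 168, 170, 168, 170, 168, 167, 169, 168, 171, 188, 190, 168, 165, 162, 168, 
[... 1086 characters left out ...]
      [62.1875    ,  3.875     ],
       [46.89163431, 61.08753971],
       [93.        , 25.62857143],
       [98.375     , 39.375     ],
       [69.        , 44.        ],
       [91.20512821, 46.79487179],
       [69.        , 46.        ],
       [78.        , 49.        ],
       [73.66666667, 51.33333333],
       [80.        , 50.        ],
       [77.        , 52.        ],
       [87.        , 52.        ],
       [71.5       , 54.5       ],
       [77.5       , 55.        ],
       [83.        , 56.        ],
       [87.        , 55.        ],
       [92.        , 54.        ],
       [97.        , 55.        ],
       [89.        , 59.        ],
       [44.5       , 69.        ]]))
```

The dish is released and its edge lies where the seat predicts. Next I'll plan the retreat and the keeper push, and check for neighbours near the post.

```bash
python3 - <<'E'
from g import *
O=np.array([.527,.113,0])
rk=lambda p:(Rz.inv().apply(p-O)*1000).round(0)
for nm,uv,z in(("vial_b foot",(157,285),0),("vial_b top",(154,263),.061),("box bottom R",(138,291),0),("box bottom near",(107,307),0),("vialA foot",(235,243),0),("tissue near bottom",(162,270),0)):
    print(nm,rk(onz("side",uv,z)))
c=np.load("w4.npy",allow_pickle=True).item()
print("vial_b top wrist",rk(onz("wrist",(352/.893,131/.893),.061,c)),"post",rk(onz("wrist",(354,109),.083,c)))
s=robot.read_state();q=s["joint_pos"]
D=Rz*R.from_matrix(np.array([[0,1,0],[1,0,0],[0,0,-1]]).T)  # x->+y rack, y->+x rack, z down
p=lambda x,y,z:O+Rz.apply([x,y,z])
for t in((-.09,.05,.2),(.071,.115,.15),(.071,.115,.069),(.071,.04,.069)):
    q1,e=ik(p(*t),D,q);print(t,p(*t).round(3),q1.round(2),e<1e-4)
E
```

```text
vial_b foot [194.  39.   0.]
vial_b top [194.  45.  61.]
box bottom R [233.  57.   0.]
box bottom near [290. 105.   0.]
vialA foot [   6. -128.    0.]
tissue near bottom [187. -21.   0.]
vial_b top wrist [190.  36.  61.] post [75. 79. 83.]
(-0.09, 0.05, 0.2) [0.425 0.101 0.2  ] [ 0.1   0.3   1.85  0.    0.99 -0.52] True
(0.071, 0.115, 0.15) [0.518 0.248 0.15 ] [ 0.34  0.54  1.58 -0.    1.02 -0.28] True
(0.071, 0.115, 0.069) [0.518 0.248 0.069] [ 0.34  0.65  1.65 -0.    0.84 -0.28] True
(0.071, 0.04, 0.069) [0.562 0.187 0.069] [ 0.22  0.67  1.6  -0.    0.87 -0.4 ] True
```

Emit:
play_rows(increments=[{"ax": 0,"ay": 0,"az": 0,"tx": 0,"ty": 0,"tz": -2,"hand": 90},{"ax": 0,"ay": 0,"az": 0,"tx": 0,"ty": 0,"tz": -4,"hand": 90},{"ax": 0,"ay": 0,"az": 0,"tx": 0,"ty": 0,"tz": -4,"hand": 90},{"ax": 0,"ay": 0,"az": 0,"tx": 0,"ty": 0,"tz": -2,"hand": 40},{"ax": 0,"ay": 0,"az": 0,"tx": 0,"ty": 0,"tz": 0,"hand": 0}])

```text
time: 10.65
ee_pos: [0.4484, 0.0564, 0.1792]
tool_rot: [2.441, 0.004, 2.19]
ft_force: [0.3, 0.8, 0.4]
gripper_width: 0.487
grasp_force: 0.0
```

```bash
cat >> g.py <<'E'
O=np.array([.527,.113,0])
D=Rz*R.from_matrix(np.array([[0,1,0],[1,0,0],[0,0,-1]]).T)
p=lambda x,y,z:O+Rz.apply([x,y,z])
E
python3 - <<'E'
from g import *
log();plan(p(.071,.125,.16),D,n=8)
E
```

```text
t 10.65 q [-0.426  0.35   2.302  1.442  0.595 -2.338] p [0.4484 0.0564 0.1792] rot [2.4414 0.0042 2.19  ] F [0.3 0.8 0.4] w 0.487 0.0
rot [40.1  0.2  0.1] dist [ 0.0639  0.1996 -0.0192] rows 8
0 a [5. 0. 0.] t [1.57 1.45 1.53]
1 a [5. 0. 0.] t [1.57 1.58 1.4 ]
2 a [5. 0. 0.] t [1.57 1.7  1.26]
3 a [5. 0. 0.] t [1.57 1.8  1.1 ]
4 a [5. 0. 0.] t [1.57 1.89 0.94]
5 a [5. 0. 0.] t [1.57 1.97 0.77]
6 a [5. 0. 0.] t [1.57 2.03 0.6 ]
7 a [5. 0. 0.] t [1.57 2.07 0.42]
```

Emit:
play_rows(increments=[{"ax": 5,"ay": 0,"az": 0,"tx": 2.5,"ty": 1.2,"tz": 0.5,"hand": 0},{"ax": 5,"ay": 0,"az": 0,"tx": 2.5,"ty": 1.2,"tz": 0.5,"hand": 0},{"ax": 5,"ay": 0,"az": 0,"tx": 2.5,"ty": 1.5,"tz": 0.8,"hand": 0},{"ax": 5,"ay": 0,"az": 0,"tx": 2.5,"ty": 1.8,"tz": 1.1,"hand": 0},{"ax": 5,"ay": 0,"az": 0,"tx": 1.5,"ty": 1.9,"tz": 0.9,"hand": 0}])

```text
time: 11.28
ee_pos: [0.4426, 0.156, 0.1792]
tool_rot: [2.742, -0.033, 2.212]
ft_force: [-0.6, 0.3, -0.7]
gripper_width: -0.0
grasp_force: 0.0
```

```bash
python3 - <<'E'
from g import *
log();plan(p(.071,.125,.14),D,n=3)
E
```

```text
t 11.275 q [ 0.042  0.284  2.082  0.52   0.515 -1.015] p [0.4426 0.156  0.1792] rot [ 2.7425 -0.0332  2.2119] F [-0.6  0.3 -0.7] w -0.0 0.0
rot [22.8 -2.1  0.8] dist [ 0.0696  0.1    -0.0392] rows 3
0 a [ 7.6 -0.7  0.3] t [1.24 3.03 2.74]
1 a [ 7.6 -0.7  0.3] t [1.29 3.36 2.3 ]
2 a [ 7.6 -0.7  0.3] t [1.33 3.62 1.82]
```

Emit:
play_rows(increments=[{"ax": 5.5,"ay": -0.5,"az": 0.2,"tx": 0.95,"ty": 2.3,"tz": 1.9,"hand": 0},{"ax": 5.5,"ay": -0.5,"az": 0.2,"tx": 0.95,"ty": 2.4,"tz": 1.7,"hand": 0},{"ax": 5.5,"ay": -0.5,"az": 0.2,"tx": 0.95,"ty": 2.6,"tz": 1.5,"hand": 0},{"ax": 5.5,"ay": -0.5,"az": 0.2,"tx": 0.95,"ty": 2.7,"tz": 1.2,"hand": 0},{"ax": 0,"ay": 0,"az": 0,"tx": 0,"ty": 0,"tz": 0,"hand": 0}])

```text
time: 11.9
ee_pos: [0.5097, 0.2532, 0.1456]
tool_rot: [3.111, -0.008, 2.197]
ft_force: [-0.2, -0.4, -0.6]
gripper_width: -0.0
grasp_force: 0.0
```

```bash
python3 - <<'E'
from g import *
robot.read_camera("side");log();plan(p(.071,.125,.069),D,n=3)
E
```

```text
t 11.95 q [ 0.345  0.524  1.628  0.02   0.963 -0.291] p [0.5085 0.2518 0.1458] rot [ 3.1111 -0.0081  2.196 ] F [-0.2 -0.3 -0.1] w 0.001 0.0
rot [ 1.7 -0.5  0.3] dist [ 0.0037  0.0042 -0.0768] rows 3
0 a [ 0.6 -0.2  0.1] t [0.02 0.1  2.56]
1 a [ 0.6 -0.2  0.1] t [0.03 0.13 2.56]
2 a [ 0.6 -0.2  0.1] t [0.03 0.16 2.56]
```

```bash
python3 - <<'E'
from g import *
print(onz("side",(244,318),.01),onz("scene",(186,210),.01))
E
```

```text
[0.4262865  0.27830597 0.01      ] [0.42655513 0.2694728  0.01      ]
```

Emit:
play_rows(increments=[{"ax": 0.6,"ay": -0.2,"az": 0.1,"tx": 0,"ty": 0.1,"tz": 2,"hand": 0},{"ax": 0.6,"ay": -0.2,"az": 0.1,"tx": 0,"ty": 0.1,"tz": 2,"hand": 0},{"ax": 0.5,"ay": -0.1,"az": 0.1,"tx": 0.1,"ty": 0.2,"tz": 2,"hand": 0},{"ax": 0,"ay": 0,"az": 0,"tx": 0,"ty": 0,"tz": 1.7,"hand": 0},{"ax": 0,"ay": 0,"az": 0,"tx": 0,"ty": 0,"tz": 0,"hand": 0}])

```text
time: 12.58
ee_pos: [0.5117, 0.2532, 0.0693]
tool_rot: [-3.141, 0.002, 2.187]
ft_force: [0.4, -0.0, 0.5]
gripper_width: -0.0
grasp_force: 0.0
```

```bash
python3 - <<'E'
from g import *
w=robot.read_camera("wrist");cv2.imwrite("pics/w7.png",w);s=log();print(Rz.inv().apply(s["ee_pos"]-O).round(4));plan(p(.071,.10,.069),D,n=1)
E
```

```text
t 12.625 q [ 0.356  0.647  1.653 -0.003  0.839 -0.258] p [0.5122 0.2534 0.0703] rot [3.1403e+00 2.7000e-03 2.1870e+00] F [ 0.4 -1.3 -0.3] w 0.003 0.0
[0.0695 0.1229 0.0703]
rot [ 0.1  0.2 -0.2] dist [ 0.0145 -0.0177 -0.0013] rows 1
0 a [ 0.1  0.2 -0.2] t [-2.29  0.16  0.13]
```

Emit:
play_rows(increments=[{"ax": 0,"ay": 0,"az": 0,"tx": -1.2,"ty": 0.15,"tz": 0,"hand": 0},{"ax": 0,"ay": 0,"az": 0,"tx": -1.2,"ty": 0,"tz": 0,"hand": 0},{"ax": 0,"ay": 0,"az": 0,"tx": -1.2,"ty": 0,"tz": 0,"hand": 0},{"ax": 0,"ay": 0,"az": 0,"tx": -1.2,"ty": 0,"tz": 0,"hand": 0},{"ax": 0,"ay": 0,"az": 0,"tx": -0.8,"ty": 0,"tz": 0,"hand": 0}])

```text
time: 13.25
ee_pos: [0.5467, 0.208, 0.0711]
tool_rot: [3.139, 0.003, 2.186]
ft_force: [-0.6, 2.3, 1.3]
gripper_width: 0.005
grasp_force: 0.8
```

Emit:
play_rows(increments=[{"ax": 0,"ay": 0,"az": 0,"tx": -0.4,"ty": 0,"tz": 0,"hand": 0},{"ax": 0,"ay": 0,"az": 0,"tx": -0.4,"ty": 0,"tz": 0,"hand": 0},{"ax": 0,"ay": 0,"az": 0,"tx": 0,"ty": 0,"tz": 0,"hand": 0}])

```text
time: 13.62
ee_pos: [0.5507, 0.2021, 0.071]
tool_rot: [3.139, 0.003, 2.187]
ft_force: [0.6, 0.4, 0.2]
gripper_width: 0.005
grasp_force: 0.0
```

```bash
python3 - <<'E'
from g import *
s=log();print(Rz.inv().apply(s["ee_pos"]-O).round(4),Rz.inv().apply(s["ft_force"]).round(1))
E
```

```text
t 13.625 q [ 0.251  0.66   1.615 -0.003  0.864 -0.363] p [0.5507 0.2021 0.071 ] rot [3.1394 0.0032 2.1871] F [0.6 0.4 0.2] w 0.005 0.0
[0.071  0.0588 0.071 ] [ 0.7 -0.   0.2]
```

Emit:
play_rows(increments=[{"ax": 0,"ay": 0,"az": 0,"tx": -0.3,"ty": 0,"tz": 0,"hand": 0},{"ax": 0,"ay": 0,"az": 0,"tx": -0.3,"ty": 0,"tz": 0,"hand": 0},{"ax": 0,"ay": 0,"az": 0,"tx": 0,"ty": 0,"tz": 0,"hand": 0}])

```text
time: 14.0
ee_pos: [0.5543, 0.1971, 0.071]
tool_rot: [3.139, 0.003, 2.187]
ft_force: [-0.7, 0.2, -0.9]
gripper_width: -0.0
grasp_force: 0.0
```

Emit:
play_rows(increments=[{"ax": 0,"ay": 0,"az": 0,"tx": -0.2,"ty": 0,"tz": 0,"hand": 0},{"ax": 0,"ay": 0,"az": 0,"tx": -0.2,"ty": 0,"tz": 0,"hand": 0}])

```text
time: 14.25
ee_pos: [0.5548, 0.1962, 0.071]
tool_rot: [3.14, -0.001, 2.186]
ft_force: [-17.7, 36.3, 7.0]
gripper_width: 0.0
grasp_force: 19.6
```

```bash
python3 - <<'E'
from g import *
s=log();print(Rz.inv().apply(s["ee_pos"]-O).round(4),Rz.inv().apply(s["ft_force"]).round(1))
E
```

```text
t 14.25 q [ 0.238  0.662  1.609  0.002  0.869 -0.379] p [0.5548 0.1962 0.071 ] rot [ 3.1398e+00 -1.0000e-03  2.1864e+00] F [-17.7  36.3   7. ] w 0.0 19.58447903394699
[0.071  0.0516 0.071 ] [ 6.6 39.8  7. ]
```

The keeper reached a hard stop. I'll back off and check with a picture.

Emit:
play_rows(increments=[{"ax": 0,"ay": 0,"az": 0,"tx": 1,"ty": 0,"tz": 0,"hand": 0},{"ax": 0,"ay": 0,"az": 0,"tx": 2,"ty": 0,"tz": 0,"hand": 0},{"ax": 0,"ay": 0,"az": 0,"tx": 1,"ty": 0,"tz": -3,"hand": 0},{"ax": 0,"ay": 0,"az": 0,"tx": 0,"ty": 0,"tz": -5,"hand": 0},{"ax": 0,"ay": 0,"az": 0,"tx": 0,"ty": 0,"tz": -5,"hand": 0}])

```text
time: 14.88
ee_pos: [0.532, 0.2275, 0.2023]
tool_rot: [3.14, 0.003, 2.188]
ft_force: [0.1, 0.3, -0.3]
gripper_width: -0.002
grasp_force: 0.0
```

Emit:
play_rows(increments=[{"ax": 0,"ay": 0,"az": 0,"tx": 0,"ty": -5,"tz": 0,"hand": 0},{"ax": 0,"ay": 0,"az": 0,"tx": 0,"ty": -5,"tz": 0,"hand": 0},{"ax": 0,"ay": 0,"az": 0,"tx": -4,"ty": 0,"tz": 0,"hand": 0},{"ax": 0,"ay": 0,"az": 0,"tx": 0,"ty": 0,"tz": 0,"hand": 0}])

```text
time: 15.38
ee_pos: [0.475, 0.1354, 0.2012]
tool_rot: [3.138, 0.004, 2.185]
ft_force: [0.1, -0.0, -0.1]
gripper_width: -0.001
grasp_force: 0.0
```

```bash
python3 - <<'E'
from g import *
s=log();w=robot.read_camera("wrist");d=robot.read_camera("side");c=robot.read_camera("scene")
z=lambda i,x,y,w_,h,W,H:cv2.resize(i[y:y+h,x:x+w_],(W,H),interpolation=cv2.INTER_CUBIC)
o=np.hstack([np.vstack([cv2.resize(w,(400,300)),z(c,185,165,107,80,400,300)]),z(d,180,205,80,120,400,600)]);cv2.imwrite("pics/v8.png",o)
cv2.imwrite("pics/side8.png",d)
v=Rz.apply([0,1,0])
print("pred side: post home",[np.round(proj("side",p(.071,y,.085)),1).tolist() for y in(.0336,.0286,.0386)],"dish c",proj("side",S+.012*n))
E
```

```text
t 15.375 q [ 0.158  0.368  1.725 -0.003  1.043 -0.455] p [0.475  0.1354 0.2012] rot [3.1383 0.0041 2.1854] F [ 0.1 -0.  -0.1] w -0.001 0.0
pred side: post home [[210.7, 247.0], [210.7, 245.9], [210.8, 248.2]] dish c (np.float64(235.03325930569133), np.float64(245.54250460870165))
```

View pics/v8.png

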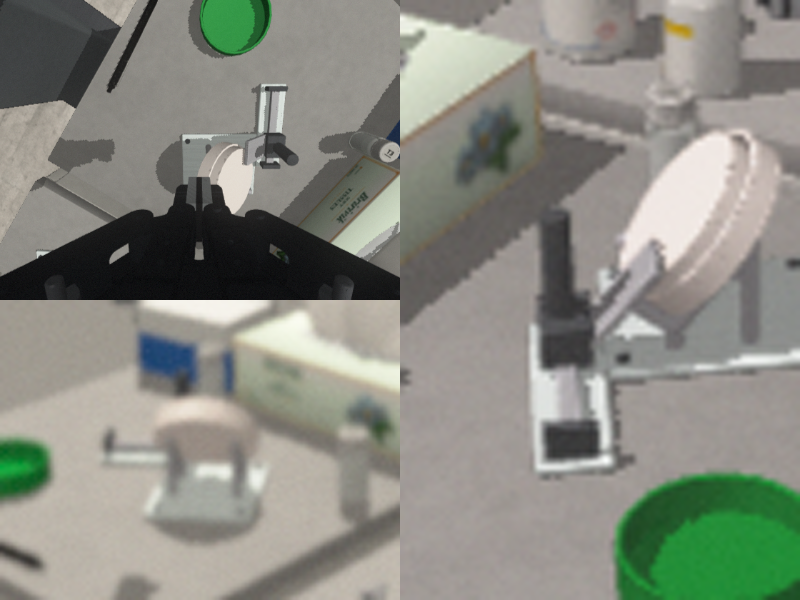

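The keeper is home against its end stop, with its carriage at the guide's end block in the wrist view near (270,165). The dish sits lid-down on the rods and stops, bottom face outward, in the side view near (690,210). The green dish and the vials have not moved. I'm handing in.

```bash
python3 -c "
from rig import robot
print(robot.hand_in())"
```

```text
the job is handed in; nothing more can be done
None
```

I turned the dish over while pinched, seated it lid-down in the keeper rack, pushed the keeper to a hard stop, and handed the job in at about 15.5 s; no verdict was returned.

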